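Cups from draining tray to rack, in reverse order

ROBOT

A 6-joint arm with a two-finger parallel gripper is mounted at the origin on the work surface. World frame = base frame: x ahead of the robot, y to its left, z up, the work surface at z = 0. Lengths are in mm, angles in rad, forces in N, time in s.
With the tool pointing down it reaches from about 275 to 750 mm from the base axis. Payload 10.2 kg.
Tool frame: the origin (TCP) lies midway between the tips of the shut fingers; the grasp point (between the pads) lies 19 mm behind it; z points along the fingers, y is the direction in which the jaws open and shut (so a half turn about z gives the same grasp; the last joint's range is limited). The gripper opens to 85 mm and grips with 20 to 120 N. Pads are 22 mm wide; open, the fingers measure 114 mm over their backs; the gripper's body (76 mm by 85 mm) begins 54 mm behind the grasp point. The pads swing forward as they close: fully open they stand 13 mm farther back than shut.
Start: joints at [-1.372, 0.313, 1.498, -0, 1.331, -0.223], TCP at [214.925, -478.997, 231.294] pointing down, gripper open.
Joint ranges: [-2.94, 2.94], [-0.97, 2.17], [0.19, 2.56], [-1.23, 4.37], [0.02, 3.11], [-2.88, 2.88]. Speed limits (rad/s): [2.39, 2.39, 3.01, 3.14, 3.14, 3.14].

INTERFACE

Orientations are given as a unit quaternion [w, x, y, z].
In Python, from rig import sense, optics, ctrl gives the robot as it stands.
- The arm moves only by the tool play_rows, never from a script. Its argument "plan" is a list of rows, each a list of 7 numbers: the shift along the world's x, y, z in mm, then the turn, a rotation vector about the world's x, y, z in rad, then the opening, from -1 (shut) to 1 (fully open), so that 0 is half open. A call has 1 to 5 rows; each row shifts and turns the pose as measured when the row begins; what a row does not reach is not made up. A row lasts 1/12 s, in which the tool goes at most 41.7 mm and 7.16 degrees, less where a joint would pass 70% of its speed; a pose out of reach is approached as far as the arm can. A call is refused whole if a number of a shift passes 41.7 or a number of a turn 0.125, either way. A call with a gripper value outside its range is refused whole. The fingers move at their own pace and stop on an object; "grip_force" is the grip in N (left out, the last holds). Time passes only in rows, so rows that do not move let the fingers close. It gives the time, the measured TCP pose, the force and the opening at its end, in the units of the state.
- sense(): the state, without advancing time (a new reading comes with each control period).
- optics.capture(name): name is "scene" or "top"; returns a dict with "img" (384x512x3 uint8, blue, green, red), "fx", "fy", "cx", "cy" (pixels), "dist" ([k1, k2, p1, p2, k3] as OpenCV has them; the pictures are not rectified), "world_to_cam" (4x4, takes a point from world to camera coordinates). Camera axes: x right, y up, looking along -z (the intrinsics and any distortion apply to the point x, -y, -z); pixel columns grow to the right and rows downward; lengths in mm; the calibration is good to about 2 mm. A picture is of the moment at which its call begins. There is no depth.
- ctrl.finish_job(): hands the job in, once; it reports no verdict.
The state is a dict: "time_s": time; "joints": joint angles; "dq": joint speeds; "tau": joint torques, N m; "eef_pos": TCP position; "ee_rot": TCP orientation; "force": force on the tool from outside, world axes, zero at the start; "wrist_torque": the same for the moment, N m; "grip_width": opening from 0.0 (shut) to 1.0 (fully open).
Only numpy, scipy, OpenCV 4.12 (cv2) and the standard library are available. Lean on these libraries where they do the work, as an engineer would, in place of code of your own. Each camera call takes 0.05 s, during which the arm holds its last target. There are 200 camera calls.

TASK

The four cups in the white draining tray are dry: put them away in the wooden rack in reverse order, one per pocket, so that the cup nearest the arm in the tray ends in the pocket farthest from the arm, the second nearest in the second farthest, and so on. Each ends standing mouth-down as it is now, flat on the floor of its pocket and about in the middle; never tip a cup over.

Things in the scene. Friction and masses are not known exactly. Their poses are not given: they have to be found in the camera images.
- cup_red_mid (a point): red plastic tumbler standing mouth-down, 80 mm high, round, 56 mm across at the lip on the bottom narrowing evenly to 50 mm at the closed top; about 90 g, firm enough to grip at 30 N. This point is on its axis, half-way up (40 mm above its underside); z is its axis, up.
- cup_blue_mid (a point): blue plastic tumbler standing mouth-down, 80 mm high, round, 56 mm across at the lip on the bottom narrowing evenly to 50 mm at the closed top; about 90 g, firm enough to grip at 30 N. This point is on its axis, half-way up (40 mm above its underside); z is its axis, up.
- cup_yellow_mid (a point): yellow plastic tumbler standing mouth-down, 80 mm high, round, 56 mm across at the lip on the bottom narrowing evenly to 50 mm at the closed top; about 90 g, firm enough to grip at 30 N. This point is on its axis, half-way up (40 mm above its underside); z is its axis, up.
- cup_green_mid (a point): green plastic tumbler standing mouth-down, 80 mm high, round, 56 mm across at the lip on the bottom narrowing evenly to 50 mm at the closed top; about 90 g, firm enough to grip at 30 N. This point is on its axis, half-way up (40 mm above its underside); z is its axis, up.
- clip_red: small red clip, 30 x 14 x 18 mm high, fixed on the rim of the draining tray; it marks the tray place from which the red cup starts, and stays there. Origin: centre of its underside, 16 mm above the plank. The cup starts 66 mm away from it in the tray's -y direction (give or take 4 mm), at about the same tray x.
- clip_blue: small blue clip, 30 x 14 x 18 mm high, fixed on the rim of the draining tray; it marks the tray place from which the blue cup starts, and stays there. Origin: centre of its underside, 16 mm above the plank. The cup starts 66 mm away from it in the tray's -y direction (give or take 4 mm), at about the same tray x.
- clip_yellow: small yellow clip, 30 x 14 x 18 mm high, fixed on the rim of the draining tray; it marks the tray place from which the yellow cup starts, and stays there. Origin: centre of its underside, 16 mm above the plank. The cup starts 66 mm away from it in the tray's -y direction (give or take 4 mm), at about the same tray x.
- clip_green: small green clip, 30 x 14 x 18 mm high, fixed on the rim of the draining tray; it marks the tray place from which the green cup starts, and stays there. Origin: centre of its underside, 16 mm above the plank. The cup starts 66 mm away from it in the tray's -y direction (give or take 4 mm), at about the same tray x.
- drainer: white plastic draining tray fixed on the plank, 330 x 130 mm, flat floor 10 mm above the plank, rim 16 mm high. Origin: centre of its underside, on the plank; x runs along the row of cups, away from the arm; y across it. Its four places lie at x = -114, -38, +38 and +114 mm, y = 0.
- rack: wooden cup rack fixed on the plank, 308 x 80 mm, with four square pockets in a row, each 72 x 72 mm inside, floor 10 mm above the plank, 4 mm thick dividers and edges rising 10 mm above that floor. Origin: centre of its underside, on the plank; x runs along the row, away from the arm; y across it. Pocket centres at x = -114, -38, +38 and +114 mm, y = 0.

How it is judged (in metres and radians):
At the end, for the whole second after the job is handed in: Every cup stands in the rack pocket that reverses its starting place in the tray (marked by its clip): nearest to farthest and so on. Within 12 mm of the pocket's centre along and across, its middle 35 to 45 mm above the pocket floor, tilted under 0.1 rad, at rest (((x of clip_red in the frame of drainer between -0.134 and -0.094 m and x of cup_red_mid in the frame of rack between 0.102 and 0.126 m) or (x of clip_red in the frame of drainer between -0.058 and -0.018 m and x of cup_red_mid in the frame of rack between 0.026 and 0.05 m) or (x of clip_red in the frame of drainer between 0.018 and 0.058 m and x of cup_red_mid in the frame of rack between -0.05 and -0.026 m) or (x of clip_red in the frame of drainer between 0.094 and 0.134 m and x of cup_red_mid in the frame of rack between -0.126 and -0.102 m)) and y of cup_red_mid in the frame of rack between -0.012 and 0.012 m and z of cup_red_mid in the frame of rack between 0.045 and 0.055 m and angle between each of cup_red_mid, cup_blue_mid, cup_yellow_mid, cup_green_mid's own z axis and vertical below 0.1 rad and linear speed of each of cup_red, cup_blue, cup_yellow, cup_green below 0.02 m/s and ((x of clip_blue in the frame of drainer between -0.134 and -0.094 m and x of cup_blue_mid in the frame of rack between 0.102 and 0.126 m) or (x of clip_blue in the frame of drainer between -0.058 and -0.018 m and x of cup_blue_mid in the frame of rack between 0.026 and 0.05 m) or (x of clip_blue in the frame of drainer between 0.018 and 0.058 m and x of cup_blue_mid in the frame of rack between -0.05 and -0.026 m) or (x of clip_blue in the frame of drainer between 0.094 and 0.134 m and x of cup_blue_mid in the frame of rack between -0.126 and -0.102 m)) and y of cup_blue_mid in the frame of rack between -0.012 and 0.012 m and z of cup_blue_mid in the frame of rack between 0.045 and 0.055 m and ((x of clip_yellow in the frame of drainer between -0.134 and -0.094 m and x of cup_yellow_mid in the frame of rack between 0.102 and 0.126 m) or (x of clip_yellow in the frame of drainer between -0.058 and -0.018 m and x of cup_yellow_mid in the frame of rack between 0.026 and 0.05 m) or (x of clip_yellow in the frame of drainer between 0.018 and 0.058 m and x of cup_yellow_mid in the frame of rack between -0.05 and -0.026 m) or (x of clip_yellow in the frame of drainer between 0.094 and 0.134 m and x of cup_yellow_mid in the frame of rack between -0.126 and -0.102 m)) and y of cup_yellow_mid in the frame of rack between -0.012 and 0.012 m and z of cup_yellow_mid in the frame of rack between 0.045 and 0.055 m and ((x of clip_green in the frame of drainer between -0.134 and -0.094 m and x of cup_green_mid in the frame of rack between 0.102 and 0.126 m) or (x of clip_green in the frame of drainer between -0.058 and -0.018 m and x of cup_green_mid in the frame of rack between 0.026 and 0.05 m) or (x of clip_green in the frame of drainer between 0.018 and 0.058 m and x of cup_green_mid in the frame of rack between -0.05 and -0.026 m) or (x of clip_green in the frame of drainer between 0.094 and 0.134 m and x of cup_green_mid in the frame of rack between -0.126 and -0.102 m)) and y of cup_green_mid in the frame of rack between -0.012 and 0.012 m and z of cup_green_mid in the frame of rack between 0.045 and 0.055 m); the robot touches nothing.
It fails at once if a cup is tipped over (more than 0.7 rad from upright) (angle between any of cup_red_mid, cup_blue_mid, cup_yellow_mid, cup_green_mid's own z axis and vertical above 0.7 rad).
It also fails if it takes over 96 s, if anything falls off the work surface, if the arm or the gripper's body presses on something with over 40 N, if the wrist force passes 120 N, or if a joint passes its speed limit or range.

## Working session

There is one attempt and no reset: what is moved stays moved. The work goes in short steps, Python scripts to look and compute and a tool call to move; the robot and the scene stay as the last step left them, time stands still between calls to the robot, and variables do not carry over. Pictures are saved under pics/ and viewed, about 12 in all and at most 16, crops included, and the job is handed in when it is done.

Besides the shell and the picture viewer there is one more tool, called after "Emit:" as a command line: name --pt "numbers of a row" for each row, then --argument value for the rest. play_rows: Moves the arm, as the interface text tells. Its arguments: {"type":"object","properties":{"plan":{"type":"array"},"grip_force":{"type":"number"}},"required":["plan"]}

```bash
mkdir -p pics; python3 - <<'E'
from rig import sense, optics
import cv2, numpy as np
s=sense(); print({k:np.round(v,3).tolist() for k,v in s.items()})
for n in("top","scene"):
    c=optics.capture(n); cv2.imwrite(f"pics/{n}0.png",c["img"]); print(n,c["fx"],c["fy"],c["cx"],c["cy"],c["dist"]); print(np.round(c["world_to_cam"],3))
a=[cv2.imread(f"pics/{n}0.png") for n in("top","scene")]
E
```

```text
{'time_s': 0.0, 'joints': [-1.372, 0.313, 1.498, -0.0, 1.331, -0.223], 'dq': [0.001, 0.0, 0.002, -0.0, -0.0, -0.0], 'tau': [-0.001, -41.227, -25.974, -0.0, 0.004, -0.0], 'eef_pos': [214.885, -478.724, 230.742], 'ee_rot': [-0.001, 0.978, 0.209, 0.0], 'force': [-0.666, -0.467, -0.717], 'wrist_torque': [-0.004, -0.033, -0.003], 'grip_width': 1.002}
top 411.7356300162691 411.7356300162691 254.96740731710761 193.92263409440574 [-0.04880331  0.          0.          0.          0.        ]
[[-1.10000e-02 -1.00000e+00 -2.50000e-02  3.07790e+01]
 [ 9.94000e-01 -1.30000e-02  1.05000e-01 -5.28738e+02]
 [-1.05000e-01 -2.30000e-02  9.94000e-01 -8.56535e+02]
 [ 0.00000e+00  0.00000e+00  0.00000e+00  1.00000e+00]]
scene 444.2452900881372 444.2452900881372 261.7703585169904 193.38172249835057 [0.00474861 0.         0.         0.         0.        ]
[[-4.36000e-01  9.00000e-01  5.00000e-03  2.17763e+02]
 [-6.21000e-01 -3.05000e-01  7.22000e-01  2.97199e+02]
 [ 6.51000e-01  3.12000e-01  6.92000e-01 -1.25404e+03]
 [ 0.00000e+00  0.00000e+00  0.00000e+00  1.00000e+00]]
```

View pics/top0.png

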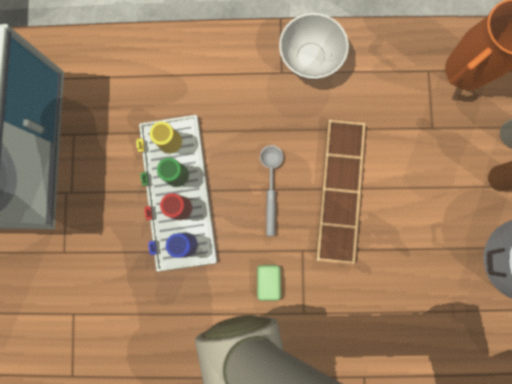

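View pics/scene0.png

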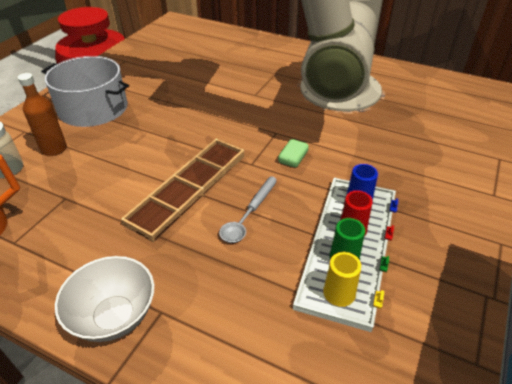

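```bash
cat > h.py <<'E'
import cv2, numpy as np
from rig import sense, optics
def ray(c,uv):
    K=np.array([[c["fx"],0,c["cx"]],[0,c["fy"],c["cy"]],[0,0,1.]])
    p=cv2.undistortPoints(np.float64(uv).reshape(-1,1,2),K,np.float64(c["dist"])).reshape(-1,2)
    W=np.array(c["world_to_cam"]);R=W[:3,:3];t=W[:3,3]
    d=np.c_[p[:,0],-p[:,1],-np.ones(len(p))]@R
    return -R.T@t,d/np.linalg.norm(d,axis=1,keepdims=True)
def plane(c,uv,z):
    o,d=ray(c,uv); return o+d*((z-o[2])/d[:,2])[:,None]
def tri(c1,u1,c2,u2):
    o1,d1=ray(c1,u1);o2,d2=ray(c2,u2);out=[]
    for a,b in zip(d1,d2):
        s,_,_,_=np.linalg.lstsq(np.c_[a,-b],o2-o1,rcond=None)
        p,q=o1+a*s[0],o2+b*s[1];out.append(np.r_[(p+q)/2,np.linalg.norm(p-q)])
    return np.array(out)
HUE={"red":((0,6),(174,180)),"blue":((112,128),),"yellow":((24,34),),"green":((50,80),)}
def mask(img,col,smin=120):
    h=cv2.cvtColor(img,cv2.COLOR_BGR2HSV);m=np.zeros(h.shape[:2],np.uint8)
    for a,b in HUE[col]: m|=cv2.inRange(h,(a,smin,50),(b,255,255))
    return m
def blobs(m,amin=15):
    n,l,s,c=cv2.connectedComponentsWithStats(m)
    return [(int(s[i,4]),c[i].round(1).tolist(),s[i,:4].tolist()) for i in range(1,n) if s[i,4]>=amin]
E
python3 - <<'E'
from h import *
for n,(x,y,w,h),k in(("top",(120,100,260,180),3),("scene",(110,120,300,220),2.6)):
    c=optics.capture(n);np.save(f"{n}.npy",c,allow_pickle=True)
    im=c["img"]
    for col in HUE: print(n,col,[b for b in blobs(mask(im,col)) if x<b[1][0]<x+w and y<b[1][1]<y+h])
    cv2.imwrite(f"pics/{n}1.png",cv2.resize(im[y:y+h,x:x+w],None,fx=k,fy=k,interpolation=cv2.INTER_CUBIC))
E
```

```text
top red [(446, [172.4, 205.1], [161, 194, 24, 24]), (83, [147.6, 212.6], [144, 206, 8, 14])]
top blue [(177, [179.3, 245.1], [167, 234, 23, 23])]
top yellow [(482, [163.2, 135.4], [150, 123, 28, 29]), (83, [139.7, 144.6], [136, 139, 8, 13])]
top green []
scene red [(745, [357.7, 206.4], [341, 191, 32, 42]), (107, [389.1, 232.4], [385, 225, 9, 15])]
scene blue [(656, [363.4, 178.4], [347, 164, 31, 33]), (82, [393.5, 205.1], [390, 199, 8, 13])]
scene yellow [(1230, [343.7, 276.2], [325, 251, 36, 56]), (125, [378.3, 298.4], [374, 291, 10, 16])]
scene green [(925, [348.1, 236.3], [330, 218, 35, 39]), (101, [384.0, 263.3], [380, 257, 9, 14])]
```

View pics/top1.png

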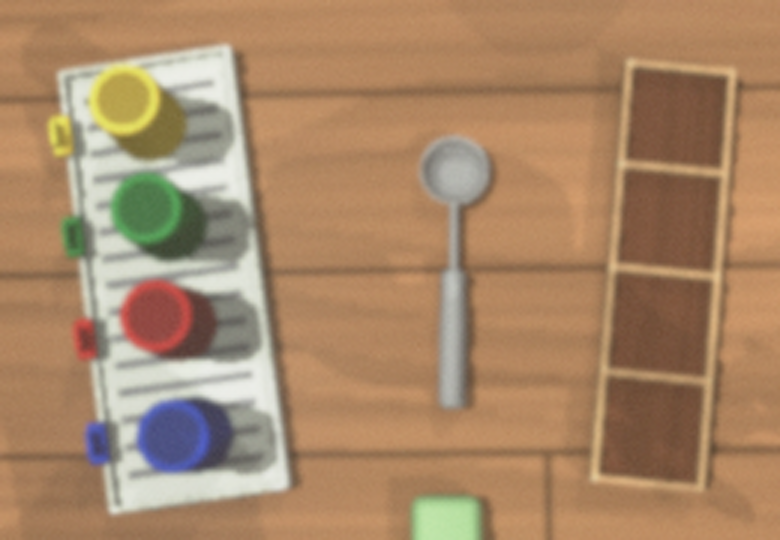

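View pics/scene1.png

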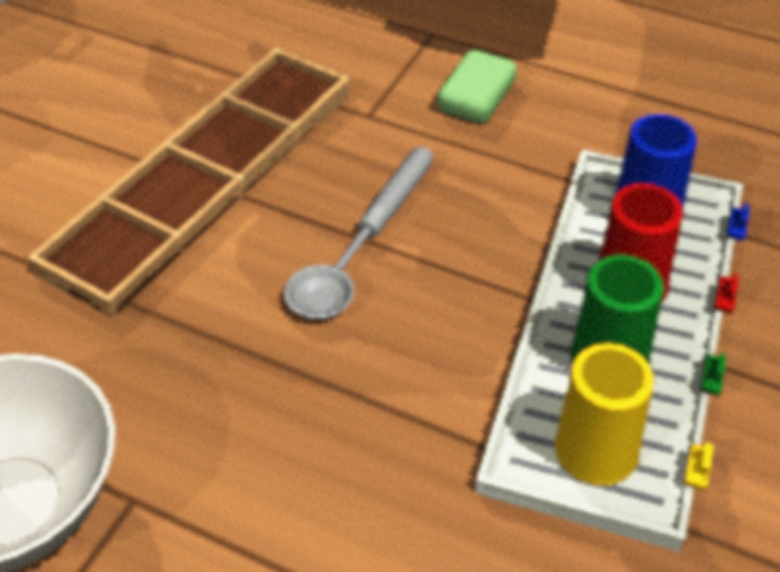

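```bash
python3 - <<'E'
from h import *
T=np.load("top.npy",allow_pickle=True).item();S=np.load("scene.npy",allow_pickle=True).item()
t=lambda a:np.array(a)/3+[120,100]
s=lambda a:np.array(a)/2.6+[110,120]
np.set_printoptions(precision=1,suppress=True)
ct=t([(176,436),(157,318),(147,209),(125,101)]);cs=s([(662,136),(646,208),(625,284),(612,377)])
print("cups b r g y",tri(T,ct,S,cs),"\n",plane(T,ct,90),"\n",plane(S,cs,90))
# rack: near-left, near-right(-y), far-right, far-left
rt=t([(594,481),(705,488),(736,69),(629,60)]);rs=s([(347,77),(277,52),(32,260),(112,307)])
print("rack",tri(T,rt,S,rs),"\n",plane(T,rt,20),"\n",plane(S,rs,20))
tt=t([(113,512),(290,487),(230,46),(60,72)]);ts=s([(742,185),(585,152),(477,487),(682,540)])
print("tray",tri(T,tt,S,ts),"\n",plane(T,tt,16),"\n",plane(S,ts,16))
for n,z,p in(("rack",20,[(T,rt),(S,rs)]),("tray",16,[(T,tt),(S,ts)])):
  for c,q in p:
    P=plane(c,q,z)[:,:2];e=(P[2]+P[3]-P[0]-P[1])/2
    w=(P[0]+P[3]-P[1]-P[2])/2
    print(n,P.mean(0),"len",np.linalg.norm(e),np.linalg.norm(w),"yaw",np.arctan2(e[1],e[0]),np.arctan2(-w[0],w[1]))
E
```

```text
cups b r g y [[420.7 180.4  83.2   6.7]
 [500.1 193.   83.3   4.9]
 [574.6 201.1  82.7   5.6]
 [650.4 217.3  82.2   5. ]] 
 [[421.9 175.7  90. ]
 [500.3 189.1  90. ]
 [574.2 196.7  90. ]
 [649.1 212.9  90. ]] 
 [[427.  184.6  90. ]
 [505.9 196.3  90. ]
 [579.9 204.7  90. ]
 [655.4 220.5  90. ]]
rack [[ 384.5 -106.    14.9    5.8]
 [ 377.7 -183.9   12.6    9.4]
 [ 683.5 -218.2   13.6    8.3]
 [ 692.6 -139.8    9.3    8.7]] 
 [[ 386.  -108.    20. ]
 [ 380.1 -186.6   20. ]
 [ 684.  -220.4   20. ]
 [ 691.9 -141.9   20. ]] 
 [[ 389.3 -100.2   20. ]
 [ 384.9 -173.7   20. ]
 [ 686.6 -208.8   20. ]
 [ 698.1 -128.4   20. ]]
tray [[364.9 242.   10.6   8. ]
 [381.6 113.9   9.5   9.4]
 [711.2 157.9   5.1   5.5]
 [692.9 286.    9.5   5.1]] 
 [[366.6 236.6  16. ]
 [383.6 108.7  16. ]
 [708.9 153.4  16. ]
 [691.6 281.4  16. ]] 
 [[368.8 246.   16. ]
 [386.6 119.9  16. ]
 [716.6 162.5  16. ]
 [695.9 288.3  16. ]]
rack [ 535.5 -164.2] len 306.7705687437954 78.78424010837807 yaw -0.11049777211552242 -0.087387025888245
rack [ 539.7 -152.8] len 306.9252293786998 77.39330824371423 yaw -0.10318440715823668 -0.10274210750642838
tray [537.7 195.1] len 328.2624039295215 129.0882231922212 yaw 0.1368014316667658 0.1330016732610904
tray [542.  204.2] len 331.28164793113194 127.41978449424136 yaw 0.1287109129088043 0.15160436176835682
```

Emit:
play_rows --pt "28 28 0 0 0 -0.05 -1" --pt "28 28 0 0 0 -0.05 -1" --pt "28 28 0 0 0 -0.05 -1" --pt "28 28 0 0 0 -0.05 -1" --pt "28 28 0 0 0 -0.05 -1" --grip_force 30

```text
time_s: 0.62
eef_pos: [354.1, -337.5, 229.4]
ee_rot: [-0.001, 0.997, 0.075, -0.001]
force: [0.8, -0.0, 0.3]
grip_width: 0.299
```

Emit:
play_rows --pt "26 25 -18 0 0 -0.05 -1" --pt "26 25 -18 0 0 -0.05 -1" --pt "26 25 -18 0 0 -0.05 -1" --pt "26 25 -18 0 0 -0.05 -1" --pt "26 25 -18 0 0 -0.05 -1"

```text
time_s: 1.03
eef_pos: [489.6, -206.5, 140.8]
ee_rot: [0.003, 0.998, -0.056, 0.002]
force: [0.1, -1.2, 0.6]
grip_width: 0.001
```

Emit:
play_rows --pt "26 25 -26 0 0 0 -1" --pt "26 25 -26 0 0 0 -1" --pt "0 0 -20 0 0 0 -1" --pt "0 0 0 0 0 0 -1"

```text
time_s: 1.37
eef_pos: [540.0, -152.7, 67.5]
ee_rot: [0.002, 0.999, -0.054, 0.0]
force: [0.4, -0.8, 0.2]
grip_width: -0.002
```

```bash
python3 - <<'E'
from h import *
s=sense();print(s["eef_pos"],s["ee_rot"],s["time_s"],s["grip_width"])
c=optics.capture("scene");np.save("s2.npy",c,allow_pickle=True);cv2.imwrite("pics/s2.png",cv2.resize(c["img"][40:260,90:390],None,fx=2.6,fy=2.6,interpolation=cv2.INTER_CUBIC))
d=optics.capture("top");cv2.imwrite("pics/t2.png",d["img"])
p=np.array([s["eef_pos"]]);W=np.array(c["world_to_cam"])
q=(W@np.r_[p[0],1])[:3]; K=np.array([[c["fx"],0,c["cx"]],[0,c["fy"],c["cy"]],[0,0,1.]])
print("pred",cv2.projectPoints(np.array([[q[0],-q[1],-q[2]]]),np.zeros(3),np.zeros(3),K,np.array(c["dist"]))[0].ravel())
E
```

```text
[ 539.99608626 -152.68153215   67.49336018] [ 1.51411669e-03  9.98525816e-01 -5.42569201e-02  2.98712854e-04] 1.3667 -0.0017037807998443774
pred [185.67980542 165.39528504]
```

View pics/s2.png

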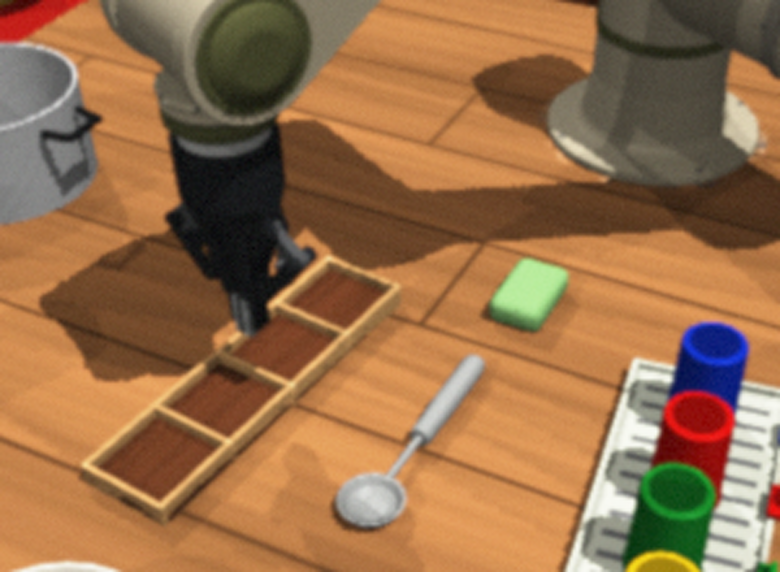

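View pics/t2.png

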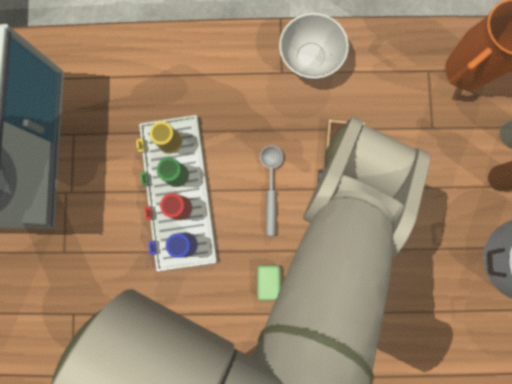

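```bash
python3 - <<'E'
from h import *
np.set_printoptions(precision=1,suppress=True)
T=np.load("top.npy",allow_pickle=True).item();S=np.load("scene.npy",allow_pickle=True).item()
ct=np.array([(548,452)])/3+[120,100];cs=np.array([(372,115)])/2.6+[110,120]
print(tri(T,ct,S,cs),plane(T,ct,0),plane(S,cs,0))
for c in(T,S):print(ray(c,[(1,1)])[0])
E
```

```text
[[404.2 -73.5  -2.    9.4]] [[406.1 -77.6   0. ]] [[404.8 -67.9   0. ]]
[436.1   3.9 907.7]
[1096.1  285.5  652.2]
```

Emit:
play_rows --pt "10 34 20 0 0 0.025 1" --pt "10 34 20 0 0 0.025 1" --pt "10 34 20 0 0 0.025 1" --pt "10 34 20 0 0 0.025 1" --pt "11 37 0 0 0 0.025 1"

```text
time_s: 1.88
eef_pos: [592.2, 13.1, 163.8]
ee_rot: [0.004, 1.0, 0.001, 0.008]
force: [1.1, -0.5, 0.6]
grip_width: 0.707
```

Emit:
play_rows --pt "11 37 0 0 0 0.025 1" --pt "11 37 0 0 0 0.025 1" --pt "11 37 0 0 0 0.025 1" --pt "11 37 0 0 0 0.025 1" --pt "11 37 0 0 0 0.025 1"

```text
time_s: 2.3
eef_pos: [651.1, 200.9, 179.5]
ee_rot: [0.004, 0.998, 0.062, 0.018]
force: [0.5, -0.3, 0.1]
grip_width: 0.998
```

```bash
cat >> h.py <<'E'
from scipy.spatial.transform import Rotation as R
def need(x,y,z,yaw):
    s=sense();q=s["ee_rot"];r=R.from_quat([q[1],q[2],q[3],q[0]])
    t=R.from_euler("z",yaw)*R.from_euler("x",np.pi)
    print("t",round(s["time_s"],2),"shift",np.round(np.array([x,y,z])-s["eef_pos"],1),"turn",(t*r.inv()).as_rotvec().round(3),"F",np.round(s["force"],1),"w",round(s["grip_width"],3))
E
python3 -c "
from h import *
need(651,217,42,0.135)"
```

```text
t 2.3 shift [-1.000e-01  1.610e+01 -1.375e+02] turn [0.006 0.036 0.011] F [ 0.5 -0.3  0.1] w 0.998
```

Emit:
play_rows --pt "0 8 0 0 0.03 0.01 1" --pt "0 5 -20 0 0 0 1" --pt "0 0 -20 0 0 0 1" --pt "0 0 0 0 0 0 1"

```text
time_s: 2.63
eef_pos: [653.7, 219.0, 148.4]
ee_rot: [0.002, 0.998, 0.07, 0.01]
force: [0.1, -1.1, -0.6]
grip_width: 1.0
```

```bash
python3 - <<'E'
from h import *
need(651,217,42,0.135)
c=optics.capture("scene");cv2.imwrite("pics/s3.png",cv2.resize(c["img"][90:330,240:460],None,fx=2.5,fy=2.5,interpolation=cv2.INTER_CUBIC))
E
```

```text
t 2.63 shift [  -2.7   -2.  -106.4] turn [ 0.002  0.019 -0.004] F [ 0.1 -1.1 -0.6] w 1.0
```

View pics/s3.png

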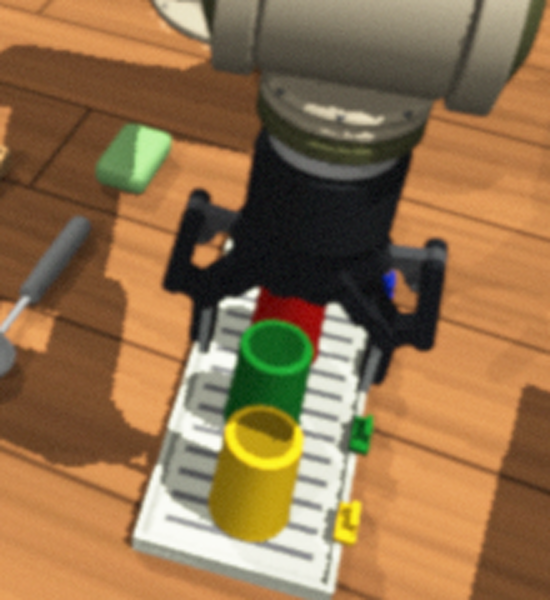

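```bash
cat >> h.py <<'E'
def proj(c,P):
    P=np.atleast_2d(np.float64(P));W=np.array(c["world_to_cam"]);q=P@W[:3,:3].T+W[:3,3]
    K=np.array([[c["fx"],0,c["cx"]],[0,c["fy"],c["cy"]],[0,0,1.]])
    return cv2.projectPoints(q*[1,-1,-1],np.zeros(3),np.zeros(3),K,np.float64(c["dist"]))[0].reshape(-1,2)
E
python3 - <<'E'
from h import *
c=optics.capture("scene");e=np.array(sense()["eef_pos"])
j=np.array([-np.sin(.135),np.cos(.135),0])
f=lambda P:((proj(c,P)-[240,90])*2.5).round(0).tolist()
print("tips",f([e+50*j+[0,0,13],e-50*j+[0,0,13],e+42*j+[0,0,13],e-42*j+[0,0,13]]))
print("cup top/bottom",f([[651,217,90],[651,217,10],[655,220,90],[655,220,10]]))
E
```

```text
tips [[366.0, 378.0], [194.0, 337.0], [351.0, 375.0], [207.0, 340.0]]
cup top/bottom [[260.0, 430.0], [245.0, 503.0], [263.0, 437.0], [247.0, 509.0]]
```

Emit:
play_rows --pt "-4 -4 0 0 0.018 0 1" --pt "0 0 -30 0 0 0 1" --pt "0 0 -30 0 0 0 1" --pt "0 0 -25 0 0 0 1" --pt "0 0 -10 0 0 0 1"

```text
time_s: 3.15
eef_pos: [655.2, 210.1, 68.8]
ee_rot: [0.0, 0.998, 0.067, 0.011]
force: [-0.6, -0.2, -0.4]
grip_width: 1.001
```

```bash
python3 - <<'E'
from h import *
need(650,215,42,0.135)
c=optics.capture("scene");cv2.imwrite("pics/s4.png",cv2.resize(c["img"][130:330,260:440],None,fx=3,fy=3,interpolation=cv2.INTER_CUBIC))
E
```

```text
t 3.15 shift [ -5.2   4.9 -26.8] turn [-0.001  0.023  0.002] F [-0.6 -0.2 -0.4] w 1.001
```

View pics/s4.png

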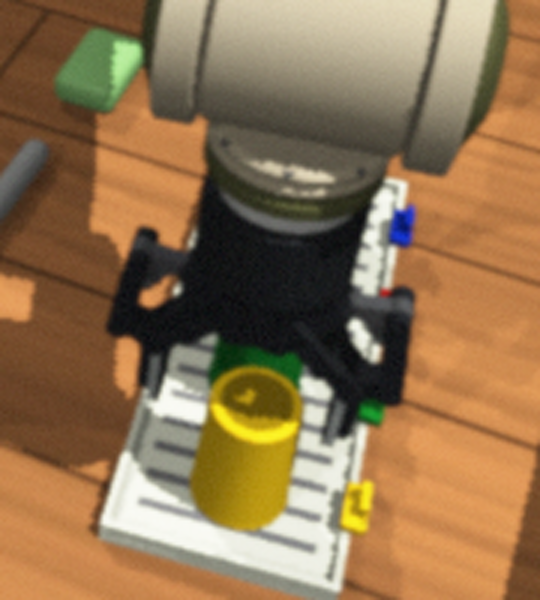

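Emit:
play_rows --pt "-5 7 0 0 0.02 0 1" --pt "0 0 -14 0 0 0 1" --pt "0 0 -13 0 0 0 1" --pt "0 0 0 0 0 0 1"

```text
time_s: 3.53
eef_pos: [652.1, 217.1, 45.5]
ee_rot: [-0.001, 0.998, 0.066, 0.004]
force: [-0.9, 0.1, -0.8]
grip_width: 0.997
```

```bash
python3 -c "
from h import *
need(650,217,42,0.135)"
```

```text
t 3.53 shift [-2.1 -0.1 -3.5] turn [-0.002  0.007  0.003] F [-0.9  0.1 -0.8] w 0.997
```

Emit:
play_rows --pt "-2 0 -2 0 0.006 0 -1" --pt "0 0 0 0 0 0 -1" --pt "0 0 0 0 0 0 -1" --pt "0 0 0 0 0 0 -1" --pt "0 0 0 0 0 0 -1" --grip_force 30

```text
time_s: 3.95
eef_pos: [650.9, 217.3, 45.2]
ee_rot: [-0.001, 0.998, 0.066, 0.002]
force: [0.4, -0.4, -0.7]
grip_width: 0.6
```

```bash
python3 -c "
from h import *
need(650,217,42,0.135)"
```

```text
t 3.95 shift [-0.9 -0.3 -3.2] turn [-0.002  0.003  0.003] F [ 0.4 -0.4 -0.7] w 0.6
```

Emit:
play_rows --pt "0 0 0 0 0 0 -1" --pt "0 0 15 0 0 0 -1" --pt "0 0 25 0 0 0 -1" --pt "0 0 30 0 0 0 -1" --pt "0 0 0 0 0 0 -1"

```text
time_s: 4.37
eef_pos: [649.5, 217.0, 116.2]
ee_rot: [-0.001, 0.998, 0.066, -0.0]
force: [-0.0, -0.4, -0.3]
grip_width: 0.595
```

```bash
python3 - <<'E'
from h import *
need(650,217,42,0.135)
c=optics.capture("scene");np.save("s5.npy",c,allow_pickle=True);print(sense()["eef_pos"])
cv2.imwrite("pics/s5.png",cv2.resize(c["img"][100:300,260:440],None,fx=3,fy=3,interpolation=cv2.INTER_CUBIC))
E
```

```text
t 4.37 shift [  0.5   0.  -74.2] turn [-0.002 -0.001  0.003] F [-0.  -0.4 -0.3] w 0.595
[648.50186415 216.7858526  113.09330867]
```

View pics/s5.png

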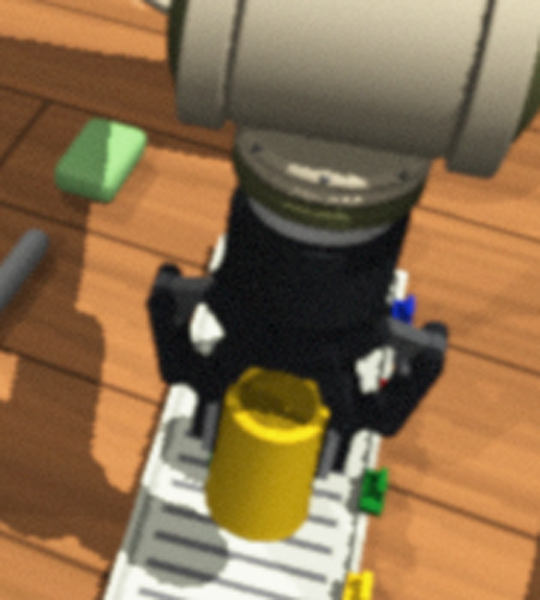

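```bash
python3 - <<'E'
from h import *
c=np.load("s5.npy",allow_pickle=True).item()
for z in(156,160):print(plane(c,[(278/3+260,403/3+100)],z))
m=mask(c["img"],"yellow");print(blobs(m))
b=(np.array([[262,512]])/3+[260,100])
print("bottom",[plane(c,b,z).round(1).tolist() for z in(76,80)])
need(0,0,0,0)
E
```

```text
[[648.70873767 220.28095496 156.        ]]
[[652.31497218 220.80681338 160.        ]]
[(1053, [349.6, 254.9], [328, 227, 41, 53]), (27, [361.6, 229.6], [357, 226, 10, 9]), (19, [354.9, 231.2], [351, 228, 9, 8]), (128, [378.4, 298.4], [374, 291, 10, 16])]
bottom [[[653.7, 225.2, 76.0]], [[656.8, 225.6, 80.0]]]
t 4.42 shift [-648.5 -216.8 -113.1] turn [-0.002 -0.005 -0.132] F [-0.  -0.6 -0.4] w 0.593
```

Emit:
play_rows --pt "-10 -38 0 0 0 -0.024 -1" --pt "-15 -36 0 0 0 -0.024 -1" --pt "-20 -34 0 0 0 -0.024 -1" --pt "-20 -34 0 0 0 -0.024 -1" --pt "-20 -34 0 0 0 -0.024 -1"

```text
time_s: 4.83
eef_pos: [559.0, 41.4, 107.8]
ee_rot: [-0.002, 1.0, 0.008, -0.004]
force: [-0.2, 0.0, 0.1]
grip_width: 0.594
```

Emit:
play_rows --pt "-22 -32 0 0 0 -0.024 -1" --pt "-22 -32 0 0 0 -0.024 -1" --pt "-22 -32 0 0 0 -0.024 -1" --pt "-22 -32 0 0 0 -0.024 -1" --pt "-22 -32 0 0 0 -0.024 -1"

```text
time_s: 5.25
eef_pos: [440.1, -124.2, 103.8]
ee_rot: [-0.003, 0.999, -0.054, -0.006]
force: [1.0, -0.5, -0.8]
grip_width: 0.593
```

```bash
python3 -c "
from h import *
need(424,-147,60,-0.105)"
```

```text
t 5.25 shift [-16.1 -22.8 -43.8] turn [-0.006 -0.012  0.003] F [ 1.  -0.5 -0.8] w 0.593
```

Emit:
play_rows --pt "-13 -20 -10 0 -0.01 0 -1" --pt "0 0 -15 0 0 0 -1" --pt "0 0 0 0 0 0 -1" --pt "0 0 0 0 0 0 -1"

```text
time_s: 5.58
eef_pos: [421.4, -149.7, 76.6]
ee_rot: [-0.003, 0.998, -0.059, -0.003]
force: [0.3, 0.3, -0.9]
grip_width: 0.595
```

```bash
python3 - <<'E'
from h import *
need(424,-147,45,-0.105)
c=optics.capture("scene");np.save("s6.npy",c,allow_pickle=True)
cv2.imwrite("pics/s6.png",cv2.resize(c["img"][70:250,110:310],None,fx=3.5,fy=3.3,interpolation=cv2.INTER_CUBIC))
E
```

```text
t 5.58 shift [  2.6   2.7 -31.6] turn [-0.007 -0.005  0.013] F [ 0.3  0.3 -0.9] w 0.595
```

View pics/s6.png

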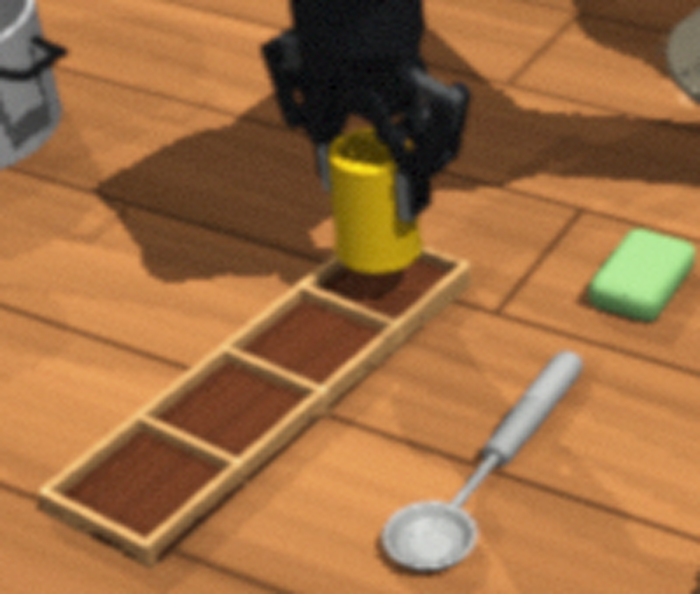

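```bash
python3 - <<'E'
from h import *
c=np.load("s6.npy",allow_pickle=True).item()
u=(377/3.5+110,245/3.3+70)
for z in(36,41):print(plane(c,[u],z))
E
```

```text
[[ 415.47673031 -151.76448024   36.        ]]
[[ 420.999106   -148.21647722   41.        ]]
```

Emit:
play_rows --pt "3 4 0 0 -0.005 0.012 -1" --pt "0 0 -12 0 0 0 -1" --pt "0 0 -10 0 0 0 -1" --pt "0 0 -4 0 0 0 -1" --pt "0 0 0 0 0 0 -1"

```text
time_s: 6.05
eef_pos: [428.1, -142.0, 51.9]
ee_rot: [-0.003, 0.999, -0.048, 0.002]
force: [0.1, -0.6, -0.5]
grip_width: 0.595
```

```bash
python3 -c "
from h import *
need(425,-145,45.2,-0.105)"
```

```text
t 6.05 shift [-3.1 -3.  -6.7] turn [-0.005  0.005 -0.009] F [ 0.1 -0.6 -0.5] w 0.595
```

Emit:
play_rows --pt "-2.5 -2.5 0 0 0 -0.008 -1" --pt "0 0 -3 0 0 0 -1" --pt "0 0 -2 0 0 0 -1" --pt "0 0 -1.5 0 0 0 -1" --pt "0 0 0 0 0 0 -1"

```text
time_s: 6.47
eef_pos: [426.8, -144.1, 46.6]
ee_rot: [-0.002, 0.999, -0.051, 0.004]
force: [0.4, -0.7, -0.4]
grip_width: 0.597
```

```bash
python3 -c "
from h import *
need(425,-145,45.2,-0.105)"
```

```text
t 6.47 shift [-1.8 -0.9 -1.4] turn [-0.004  0.007 -0.003] F [ 0.4 -0.7 -0.4] w 0.597
```

Emit:
play_rows --pt "-1 -0.5 -1.5 0 0 0 -1" --pt "0 0 -1 0 0 0 -1" --pt "0 0 -1 0 0 0 -1" --pt "0 0 0 0 0 0 -1"

```text
time_s: 6.8
eef_pos: [426.2, -144.8, 44.7]
ee_rot: [-0.002, 0.999, -0.051, 0.004]
force: [0.1, 0.0, -1.1]
grip_width: 0.596
```

Emit:
play_rows --pt "0 0 0 0 0 0 0.6" --pt "0 0 0 0 0 0 1" --pt "0 0 0 0 0 0 1" --pt "0 0 0 0 0 0 1" --pt "0 0 0 0 0 0 1"

```text
time_s: 7.22
eef_pos: [426.3, -145.1, 44.7]
ee_rot: [-0.002, 0.999, -0.051, 0.005]
force: [1.2, -1.1, 0.1]
grip_width: 1.0
```

Emit:
play_rows --pt "0 0 15 0 0 0 1" --pt "0 0 30 0 0 0 1" --pt "0 0 30 0 0 0 1" --pt "0 10 15 0 0 0 1" --pt "10 35 5 0 0 0.02 1"

```text
time_s: 7.63
eef_pos: [434.4, -101.9, 141.7]
ee_rot: [-0.003, 0.999, -0.044, 0.002]
force: [0.3, 0.5, -0.1]
grip_width: 1.003
```

Emit:
play_rows --pt "10 38 0 0 0 0.03 1" --pt "15 38 0 0 0 0.03 1" --pt "16 37 0 0 0 0.03 1" --pt "16 37 0 0 0 0.03 1" --pt "16 37 0 0 0 0.03 1"

```text
time_s: 8.05
eef_pos: [508.9, 90.9, 144.9]
ee_rot: [-0.002, 1.0, 0.031, 0.005]
force: [-0.6, -1.5, 0.6]
grip_width: 0.996
```

```bash
python3 - <<'E'
from h import *
need(577,201,150,0.135)
im=[]
for n,(x,y,w,h),k in(("top",(300,100,100,180),3.2),("scene",(110,90,160,160),3.5)):
    c=optics.capture(n);np.save(f"{n}7.npy",c,allow_pickle=True)
    im.append(cv2.resize(cv2.resize(c["img"][y:y+h,x:x+w],None,fx=k,fy=k,interpolation=cv2.INTER_CUBIC),(int(w*k),576 if 0 else int(h*k))))
H=max(i.shape[0] for i in im)
cv2.imwrite("pics/c7.png",np.hstack([cv2.copyMakeBorder(i,0,H-i.shape[0],0,0,0) for i in im]))
E
```

```text
t 8.05 shift [ 68.1 110.1   5.1] turn [-0.004  0.01   0.073] F [-0.6 -1.5  0.6] w 0.996
```

View pics/c7.png

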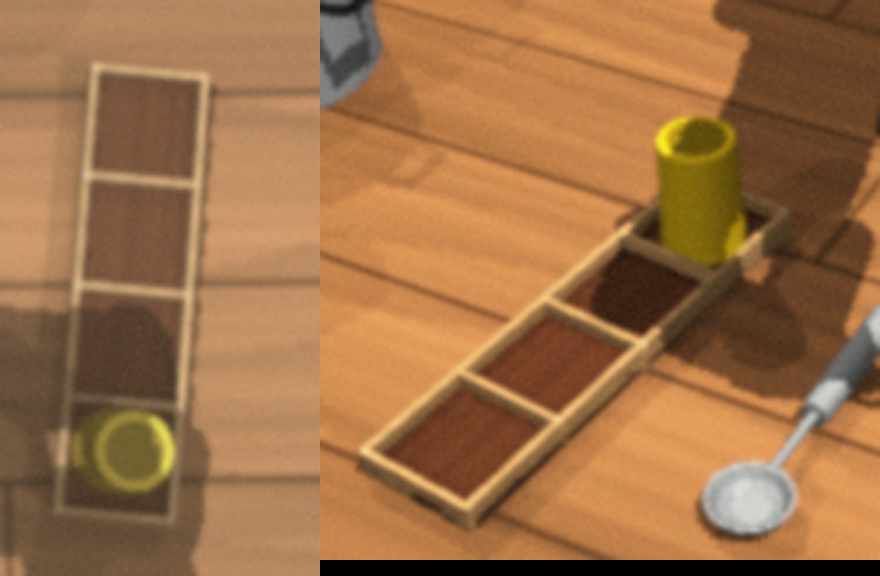

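```bash
python3 - <<'E'
from h import *
np.set_printoptions(precision=1,suppress=True)
def rk(c,f,pts,cup,z):
    P=plane(c,f(pts),20)[:,:2];C=P.mean(0);e=(P[2]+P[3]-P[0]-P[1]);e/=np.linalg.norm(e)
    q=plane(c,f([cup]),z)[0,:2]; d=q-C;print(C,np.arctan2(e[1],e[0]),"cup",q,"in rack",d@e,d@[-e[1],e[0]])
T=np.load("top7.npy",allow_pickle=True).item();S=np.load("scene7.npy",allow_pickle=True).item()
rk(T,lambda a:np.array(a)/3.2+[300,100],[(57,514),(172,521),(208,75),(95,65)],(135,451),90)
rk(S,lambda a:(np.array(a)-[320,0])/3.5+[110,90],[(787,209),(679,172),(361,454),(472,526)],(697,137),90)
E
```

```text
[ 534.8 -163.3] -0.11441669987181637 cup [ 427.2 -147.7] in rack -108.7149886732977 3.1465687250915884
[ 541.1 -154.7] -0.08305549813960363 cup [ 429. -140.] in rack -112.91732943693552 5.351509961074323
```

Emit:
play_rows --pt "17 28 0 0 0.004 0.02 1" --pt "17 28 0 0 0.004 0.02 1" --pt "17 28 0 0 0 0.02 1" --pt "10 15 0 0 0 0 1" --pt "0 0 0 0 0 0 1"

```text
time_s: 8.57
eef_pos: [571.4, 195.9, 142.9]
ee_rot: [-0.002, 0.998, 0.064, -0.001]
force: [-0.1, 0.1, -0.4]
grip_width: 1.003
```

```bash
python3 -c "
from h import *
need(577,201,45,0.135)"
```

```text
t 8.57 shift [  5.6   5.1 -97.9] turn [-0.004 -0.002  0.006] F [-0.1  0.1 -0.4] w 1.003
```

Emit:
play_rows --pt "5 5 0 0 0 0.005 1" --pt "0 0 -30 0 0 0 1" --pt "0 0 -30 0 0 0 1" --pt "0 0 -20 0 0 0 1" --pt "0 0 -8 0 0 0 1"

```text
time_s: 8.98
eef_pos: [577.0, 197.6, 53.5]
ee_rot: [-0.002, 0.998, 0.066, 0.001]
force: [0.3, -0.7, -0.9]
grip_width: 1.001
```

```bash
python3 -c "
from h import *
need(577,201,45,0.135)"
```

```text
t 8.98 shift [ 0.   3.4 -8.5] turn [-0.003  0.002  0.002] F [ 0.3 -0.7 -0.9] w 1.001
```

Then close, and read out before lifting.

Emit:
play_rows --pt "0 3 -6 0 0 0 1" --pt "0 0 -2 0 0 0 1" --pt "0 0 0 0 0 0 1" --pt "0 0 0 0 0 0 1"

```text
time_s: 9.32
eef_pos: [576.6, 198.6, 45.2]
ee_rot: [-0.001, 0.998, 0.065, 0.0]
force: [0.2, 0.6, 1.0]
grip_width: 0.999
```

Emit:
play_rows --pt "0 0 0 0 0 0 -1" --pt "0 0 0 0 0 0 -1" --pt "0 0 0 0 0 0 -1" --pt "0 0 0 0 0 0 -1" --pt "0 0 0 0 0 0 -1"

```text
time_s: 9.73
eef_pos: [578.4, 198.9, 49.1]
ee_rot: [-0.002, 0.998, 0.065, 0.004]
force: [0.3, -0.6, -1.2]
grip_width: 0.587
```

Emit:
play_rows --pt "0 0 12 0 0 0 -1" --pt "0 0 25 0 0 0 -1" --pt "0 0 25 0 0 0 -1" --pt "0 -10 10 0 0 -0.02 -1" --pt "0 -35 5 0 0 -0.025 -1"

```text
time_s: 10.15
eef_pos: [576.3, 156.5, 129.7]
ee_rot: [-0.002, 0.999, 0.044, 0.002]
force: [0.9, -1.0, -1.4]
grip_width: 0.59
```

Emit:
play_rows --pt "-9 -38 0 0 0 -0.024 -1" --pt "-9 -38 0 0 0 -0.024 -1" --pt "-9 -38 0 0 0 -0.024 -1" --pt "-9 -38 0 0 0 -0.024 -1" --pt "-9 -38 0 0 0 -0.024 -1"

```text
time_s: 10.57
eef_pos: [529.3, -41.9, 133.2]
ee_rot: [-0.001, 1.0, -0.019, 0.006]
force: [1.4, 0.4, -0.9]
grip_width: 0.588
```

Emit:
play_rows --pt "-9 -36 0 0 0 -0.024 -1" --pt "-9 -36 0 0 0 -0.024 -1" --pt "-6 -20 -5 0 0 -0.02 -1" --pt "0 0 0 0 0 0 -1" --pt "0 0 0 0 0 0 -1"

```text
time_s: 10.98
eef_pos: [499.7, -147.6, 129.4]
ee_rot: [0.0, 0.998, -0.062, 0.006]
force: [0.4, 0.9, -0.4]
grip_width: 0.592
```

```bash
python3 -c "
from h import *
need(499,-156.5,80,-0.105)"
```

```text
t 10.98 shift [ -0.7  -8.9 -49.4] turn [0.002 0.012 0.019] F [ 0.4  0.9 -0.4] w 0.592
```

Emit:
play_rows --pt "-1 -8 0 0 0.01 0.018 -1" --pt "0 0 -20 0 0 0 -1" --pt "0 0 -18 0 0 0 -1" --pt "0 0 -5 0 0 0 -1" --pt "0 0 0 0 0 0 -1"

```text
time_s: 11.4
eef_pos: [499.4, -153.4, 86.8]
ee_rot: [0.001, 0.999, -0.052, 0.002]
force: [-0.6, 0.4, -0.8]
grip_width: 0.593
```

```bash
python3 -c "
from h import *
need(499,-156.5,49,-0.105)"
```

```text
t 11.4 shift [ -0.4  -3.1 -37.8] turn [ 0.003  0.004 -0.001] F [-0.6  0.4 -0.8] w 0.593
```

Emit:
play_rows --pt "-0.5 -3 0 0 0.003 0 -1" --pt "0 0 -14 0 0 0 -1" --pt "0 0 -10 0 0 0 -1" --pt "0 0 -5 0 0 0 -1" --pt "0 0 0 0 0 0 -1"

```text
time_s: 11.82
eef_pos: [500.9, -155.8, 60.3]
ee_rot: [0.002, 0.999, -0.05, 0.003]
force: [0.1, -0.2, -0.6]
grip_width: 0.592
```

```bash
python3 -c "
from h import *
need(499,-156.5,49,-0.105)"
```

```text
t 11.82 shift [ -1.9  -0.7 -11.3] turn [ 0.005  0.005 -0.005] F [ 0.1 -0.2 -0.6] w 0.592
```

Emit:
play_rows --pt "-1.5 -0.5 -4 0 0 0 -1" --pt "0 0 -4 0 0 0 -1" --pt "0 0 -2 0 0 0 -1" --pt "0 0 -1 0 0 0 -1" --pt "0 0 0 0 0 0 -1"

```text
time_s: 12.23
eef_pos: [500.0, -156.7, 49.8]
ee_rot: [0.003, 0.999, -0.05, 0.004]
force: [-0.0, -0.2, -1.6]
grip_width: 0.591
```

Emit:
play_rows --pt "0 0 -1.5 0 0 0 -1" --pt "0 0 -1 0 0 0 -1" --pt "0 0 0 0 0 0 -1"

```text
time_s: 12.48
eef_pos: [500.7, -157.0, 48.8]
ee_rot: [0.003, 0.999, -0.05, 0.005]
force: [0.2, -0.5, -0.7]
grip_width: 0.587
```

Emit:
play_rows --pt "0 0 0 0 0 0 0.6" --pt "0 0 0 0 0 0 1" --pt "0 0 0 0 0 0 1" --pt "0 0 0 0 0 0 1" --pt "0 0 15 0 0 0 1"

```text
time_s: 12.9
eef_pos: [499.8, -156.6, 62.2]
ee_rot: [0.002, 0.999, -0.05, 0.003]
force: [-1.1, 1.3, 0.3]
grip_width: 0.995
```

Emit:
play_rows --pt "0 0 30 0 0 0 1" --pt "0 0 35 0 0 0 1" --pt "0 15 20 0 0 0.02 1" --pt "0 36 8 0 0 0.026 1" --pt "0 39 0 0 0 0.026 1"

```text
time_s: 13.32
eef_pos: [499.9, -69.5, 160.6]
ee_rot: [0.003, 1.0, -0.017, 0.004]
force: [0.5, 0.4, -0.6]
grip_width: 0.997
```

Emit:
play_rows --pt "0 39 0 0 0 0.026 1" --pt "0 39 0 0 0 0.026 1" --pt "0 39 0 0 0 0.026 1" --pt "0 39 0 0 0 0.026 1" --pt "0 39 0 0 0 0.026 1"

```text
time_s: 13.73
eef_pos: [498.9, 133.3, 162.6]
ee_rot: [0.003, 0.999, 0.049, 0.007]
force: [0.9, -1.1, -0.4]
grip_width: 0.999
```

```bash
python3 -c "
from h import *
need(503,192,45,0.135)"
```

```text
t 13.73 shift [   4.1   58.7 -117.6] turn [0.006 0.014 0.037] F [ 0.9 -1.1 -0.4] w 0.999
```

Emit:
play_rows --pt "2 35 0 0.005 0.01 0.02 1" --pt "2 12 0 0 0 0.01 1" --pt "0 0 -20 0 0 0 1" --pt "0 0 -20 0 0 0 1" --pt "0 0 0 0 0 0 1"

```text
time_s: 14.15
eef_pos: [501.3, 191.6, 122.2]
ee_rot: [-0.0, 0.997, 0.071, 0.003]
force: [0.4, 0.6, -0.9]
grip_width: 1.0
```

```bash
python3 -c "
from h import *
need(503,192,45,0.135)"
```

```text
t 14.15 shift [  1.7   0.4 -77.2] turn [-0.001  0.007 -0.007] F [ 0.4  0.6 -0.9] w 1.0
```

Emit:
play_rows --pt "1.5 0 -25 0 0.006 -0.006 1" --pt "0 0 -25 0 0 0 1" --pt "0 0 -18 0 0 0 1" --pt "0 0 -6 0 0 0 1" --pt "0 0 0 0 0 0 1"

```text
time_s: 14.57
eef_pos: [504.4, 191.3, 49.1]
ee_rot: [-0.001, 0.998, 0.067, 0.002]
force: [1.0, 0.5, -0.2]
grip_width: 1.001
```

```bash
python3 -c "
from h import *
need(503,192,45,0.135)"
```

```text
t 14.57 shift [-1.4  0.7 -4.1] turn [-0.002  0.004  0.   ] F [ 1.   0.5 -0.2] w 1.001
```

Emit:
play_rows --pt "-1 0.5 -3 0 0 0 -1" --pt "0 0 0 0 0 0 -1" --pt "0 0 0 0 0 0 -1" --pt "0 0 0 0 0 0 -1" --pt "0 0 0 0 0 0 -1"

```text
time_s: 14.98
eef_pos: [505.9, 191.9, 51.0]
ee_rot: [-0.001, 0.998, 0.067, 0.006]
force: [-0.5, 0.1, -1.0]
grip_width: 0.586
```

Emit:
play_rows --pt "0 0 12 0 0 0 -1" --pt "0 0 25 0 0 0 -1" --pt "0 0 25 0 0 0 -1" --pt "0 -10 15 0 0 -0.02 -1" --pt "5 -35 5 0 0 -0.025 -1"

```text
time_s: 15.4
eef_pos: [508.9, 149.6, 136.6]
ee_rot: [-0.001, 0.999, 0.047, 0.005]
force: [0.6, 0.1, -0.7]
grip_width: 0.591
```

Emit:
play_rows --pt "8 -38 0 0 0 -0.025 -1" --pt "8 -38 0 0 0 -0.025 -1" --pt "8 -38 0 0 0 -0.025 -1" --pt "8 -38 0 0 0 -0.025 -1" --pt "8 -38 0 0 0 -0.025 -1"

```text
time_s: 15.82
eef_pos: [549.9, -46.4, 142.0]
ee_rot: [-0.001, 1.0, -0.015, 0.009]
force: [1.2, 0.5, -0.5]
grip_width: 0.588
```

```bash
python3 -c "
from h import *
need(574.7,-164.5,130,-0.105)"
```

```text
t 15.82 shift [  24.8 -118.1  -12. ] turn [-0.     0.018 -0.074] F [ 1.2  0.5 -0.5] w 0.588
```

Emit:
play_rows --pt "8 -36 0 0 0.006 -0.025 -1" --pt "8 -36 0 0 0.006 -0.025 -1" --pt "5 -26 0 0 0 -0.018 -1" --pt "0 0 -15 0 0 0 -1" --pt "0 0 -10 0 0 0 -1"

```text
time_s: 16.23
eef_pos: [572.5, -158.6, 120.1]
ee_rot: [0.002, 0.998, -0.056, 0.006]
force: [-0.1, 1.1, -1.4]
grip_width: 0.588
```

```bash
python3 -c "
from h import *
need(578,-164.5,51,-0.105)"
```

```text
t 16.23 shift [  5.5  -5.9 -69.1] turn [0.005 0.013 0.007] F [-0.1  1.1 -1.4] w 0.588
```

Emit:
play_rows --pt "5 -5 0 0.004 0.012 0.006 -1" --pt "0 0 -20 0 0 0 -1" --pt "0 0 -18 0 0 0 -1" --pt "0 0 -5 0 0 0 -1" --pt "0 0 0 0 0 0 -1"

```text
time_s: 16.65
eef_pos: [576.7, -162.0, 74.1]
ee_rot: [-0.0, 0.999, -0.052, -0.001]
force: [-0.3, 0.1, -0.1]
grip_width: 0.59
```

```bash
python3 -c "
from h import *
need(578,-164.5,51,-0.105)"
```

```text
t 16.65 shift [  1.3  -2.5 -23.1] turn [-0.001 -0.002 -0.001] F [-0.3  0.1 -0.1] w 0.59
```

Emit:
play_rows --pt "1 -2.5 0 0 0 0 -1" --pt "0 0 -8 0 0 0 -1" --pt "0 0 -6 0 0 0 -1" --pt "0 0 -4 0 0 0 -1" --pt "0 0 0 0 0 0 -1"

```text
time_s: 17.07
eef_pos: [578.8, -163.9, 57.5]
ee_rot: [0.001, 0.999, -0.051, 0.001]
force: [-0.3, -0.1, -0.2]
grip_width: 0.587
```

```bash
python3 -c "
from h import *
need(578,-164.5,51,-0.105)"
```

```text
t 17.07 shift [-0.8 -0.6 -6.5] turn [ 0.001  0.001 -0.002] F [-0.3 -0.1 -0.2] w 0.587
```

Emit:
play_rows --pt "-0.5 -0.5 -3 0 0 0 -1" --pt "0 0 -2 0 0 0 -1" --pt "0 0 -2 0 0 0 -1" --pt "0 0 -1 0 0 0 -1" --pt "0 0 0 0 0 0 -1"

```text
time_s: 17.48
eef_pos: [578.5, -164.6, 49.6]
ee_rot: [0.001, 0.999, -0.051, 0.001]
force: [-0.9, 0.1, 0.5]
grip_width: 0.589
```

Emit:
play_rows --pt "0 0 0 0 0 0 0.6" --pt "0 0 0 0 0 0 1" --pt "0 0 0 0 0 0 1" --pt "0 0 0 0 0 0 1" --pt "0 0 15 0 0 0 1"

```text
time_s: 17.9
eef_pos: [577.7, -164.2, 62.8]
ee_rot: [0.0, 0.999, -0.051, -0.0]
force: [-0.7, -0.7, 0.0]
grip_width: 0.999
```

Emit:
play_rows --pt "0 0 30 0 0 0 1" --pt "0 0 35 0 0 0 1" --pt "0 15 20 0 0 0.02 1" --pt "-10 36 5 0 0 0.026 1" --pt "-17 37 0 0 0 0.026 1"

```text
time_s: 18.32
eef_pos: [551.7, -79.8, 158.3]
ee_rot: [0.001, 1.0, -0.018, 0.002]
force: [0.4, 1.6, 0.1]
grip_width: 0.997
```

Emit:
play_rows --pt "-17 37 0 0 0 0.026 1" --pt "-17 37 0 0 0 0.026 1" --pt "-17 37 0 0 0 0.026 1" --pt "-17 37 0 0 0 0.026 1" --pt "-17 37 0 0 0 0.026 1"

```text
time_s: 18.73
eef_pos: [463.3, 109.8, 160.2]
ee_rot: [0.002, 0.999, 0.048, 0.005]
force: [0.3, -0.3, 0.7]
grip_width: 1.003
```

```bash
python3 -c "
from h import *
need(424,180,130,0.135)"
```

```text
t 18.73 shift [-39.3  70.2 -30.2] turn [0.002 0.01  0.038] F [ 0.3 -0.3  0.7] w 1.003
```

Emit:
play_rows --pt "-15 32 0 0 0.008 0.02 1" --pt "-14 24 0 0 0 0.01 1" --pt "-4 4 -15 0 0 0 1" --pt "0 0 -15 0 0 0 1" --pt "0 0 0 0 0 0 1"

```text
time_s: 19.15
eef_pos: [424.5, 179.2, 131.4]
ee_rot: [0.0, 0.998, 0.07, 0.003]
force: [0.8, -1.0, -0.6]
grip_width: 0.997
```

```bash
python3 -c "
from h import *
need(424,180,46,0.135)"
```

```text
t 19.15 shift [ -0.5   0.8 -85.4] turn [ 0.001  0.005 -0.004] F [ 0.8 -1.  -0.6] w 0.997
```

Emit:
play_rows --pt "-1 0.5 -25 0 0.004 -0.004 1" --pt "0 0 -25 0 0 0 1" --pt "0 0 -22 0 0 0 1" --pt "0 0 -9 0 0 0 1" --pt "0 0 0 0 0 0 1"

```text
time_s: 19.57
eef_pos: [426.1, 179.5, 51.2]
ee_rot: [0.0, 0.998, 0.067, 0.004]
force: [-0.1, -0.3, -0.1]
grip_width: 0.999
```

```bash
python3 -c "
from h import *
need(424,180,46,0.135)"
```

```text
t 19.57 shift [-2.1  0.5 -5.2] turn [-0.     0.008  0.001] F [-0.1 -0.3 -0.1] w 0.999
```

Emit:
play_rows --pt "-2 0.5 -4 0 0.008 0 -1" --pt "0 0 0 0 0 0 -1" --pt "0 0 0 0 0 0 -1" --pt "0 0 0 0 0 0 -1" --pt "0 0 0 0 0 0 -1"

```text
time_s: 19.98
eef_pos: [426.8, 180.0, 51.3]
ee_rot: [-0.0, 0.998, 0.067, 0.003]
force: [-0.3, 0.1, -0.4]
grip_width: 0.59
```

Emit:
play_rows --pt "0 0 12 0 0 0 -1" --pt "0 0 25 0 0 0 -1" --pt "0 0 25 0 0 0 -1" --pt "5 -10 20 0 0 -0.02 -1" --pt "20 -32 5 0 0 -0.02 -1"

```text
time_s: 20.4
eef_pos: [448.9, 140.2, 142.8]
ee_rot: [-0.001, 0.999, 0.049, 0.002]
force: [2.0, 0.5, -0.3]
grip_width: 0.585
```

Emit:
play_rows --pt "22 -33 0 0 0 -0.021 -1" --pt "22 -33 0 0 0 -0.021 -1" --pt "22 -33 0 0 0 -0.021 -1" --pt "22 -33 0 0 0 -0.021 -1" --pt "22 -33 0 0 0 -0.021 -1"

```text
time_s: 20.82
eef_pos: [563.0, -31.2, 149.1]
ee_rot: [-0.0, 1.0, -0.004, 0.007]
force: [0.6, -0.2, -1.0]
grip_width: 0.588
```

```bash
python3 -c "
from h import *
need(650.5,-172.4,130,-0.105)"
```

```text
t 20.82 shift [  87.5 -141.2  -19.1] turn [ 0.001  0.013 -0.098] F [ 0.6 -0.2 -1. ] w 0.588
```

Emit:
play_rows --pt "22 -33 0 0 0.004 -0.024 -1" --pt "22 -33 0 0 0.004 -0.024 -1" --pt "20 -33 0 0 0.004 -0.024 -1" --pt "14 -22 0 0 0 -0.018 -1" --pt "0 0 -10 0 0 0 -1"

```text
time_s: 21.23
eef_pos: [646.3, -166.2, 142.3]
ee_rot: [0.002, 0.999, -0.054, 0.004]
force: [-1.1, -1.1, -0.9]
grip_width: 0.593
```

```bash
python3 -c "
from h import *
need(654,-172.5,51,-0.105)"
```

```text
t 21.23 shift [  7.7  -6.3 -91.3] turn [0.005 0.007 0.004] F [-1.1 -1.1 -0.9] w 0.593
```

Emit:
play_rows --pt "6 -5 0 0.004 0.006 0.004 -1" --pt "0 0 -25 0 0 0 -1" --pt "0 0 -25 0 0 0 -1" --pt "0 0 -10 0 0 0 -1" --pt "0 0 0 0 0 0 -1"

```text
time_s: 21.65
eef_pos: [651.9, -172.8, 79.1]
ee_rot: [-0.0, 0.999, -0.054, 0.0]
force: [-0.4, 0.5, -0.9]
grip_width: 0.585
```

```bash
python3 -c "
from h import *
need(654,-172.5,51,-0.105)"
```

```text
t 21.65 shift [  2.1   0.3 -28.1] turn [-0.     0.     0.002] F [-0.4  0.5 -0.9] w 0.585
```

Emit:
play_rows --pt "2 0 0 0 0 0 -1" --pt "0 0 -10 0 0 0 -1" --pt "0 0 -8 0 0 0 -1" --pt "0 0 -4 0 0 0 -1" --pt "0 0 0 0 0 0 -1"

```text
time_s: 22.07
eef_pos: [655.3, -172.2, 59.4]
ee_rot: [0.001, 0.999, -0.053, 0.002]
force: [0.1, 0.6, -1.7]
grip_width: 0.589
```

```bash
python3 -c "
from h import *
need(654,-172.5,51,-0.105)"
```

```text
t 22.07 shift [-1.3 -0.3 -8.4] turn [0.002 0.005 0.001] F [ 0.1  0.6 -1.7] w 0.589
```

Emit:
play_rows --pt "-1 0 -4 0 0 0 -1" --pt "0 0 -2.5 0 0 0 -1" --pt "0 0 -2 0 0 0 -1" --pt "0 0 -1 0 0 0 -1" --pt "0 0 0 0 0 0 -1"

```text
time_s: 22.48
eef_pos: [654.7, -172.3, 50.1]
ee_rot: [0.001, 0.999, -0.053, 0.003]
force: [0.8, -0.1, -0.5]
grip_width: 0.586
```

Release, rise and withdraw to clear the view.

Emit:
play_rows --pt "0 0 0 0 0 0 0.6" --pt "0 0 0 0 0 0 1" --pt "0 0 0 0 0 0 1" --pt "0 0 0 0 0 0 1" --pt "0 0 15 0 0 0 1"

```text
time_s: 22.9
eef_pos: [653.8, -172.0, 63.2]
ee_rot: [0.0, 0.999, -0.053, 0.002]
force: [0.2, 0.1, -0.8]
grip_width: 1.003
```

Emit:
play_rows --pt "0 0 30 0 0 0 1" --pt "0 0 35 0 0 0 1" --pt "0 15 20 0 0 0 1" --pt "-10 36 5 0 0 0 1" --pt "-17 37 0 0 0 0 1"

```text
time_s: 23.32
eef_pos: [627.3, -88.4, 158.7]
ee_rot: [0.001, 0.998, -0.057, 0.004]
force: [1.2, 0.6, -1.1]
grip_width: 0.997
```

Emit:
play_rows --pt "-17 37 0 0 0 0 1" --pt "-17 37 0 0 0 0 1" --pt "-17 37 0 0 0 0 1" --pt "-17 37 0 0 0 0 1" --pt "-17 37 0 0 0 0 1"

```text
time_s: 23.73
eef_pos: [538.8, 101.1, 161.2]
ee_rot: [0.002, 0.998, -0.059, 0.007]
force: [0.5, -0.1, -0.7]
grip_width: 1.002
```

Emit:
play_rows --pt "-20 30 0 0 0 0 1" --pt "-20 30 0 0 0 0 1" --pt "-20 30 0 0 0 0 1" --pt "0 0 0 0 0 0 1"

```text
time_s: 24.07
eef_pos: [472.2, 200.3, 162.5]
ee_rot: [0.001, 0.998, -0.056, 0.007]
force: [-0.8, -1.7, -0.3]
grip_width: 1.0
```

```bash
python3 - <<'E'
from h import *
im=[]
for n,(x,y,w,h),k in(("top",(300,100,100,180),3.2),("scene",(110,90,150,160),3.2)):
    c=optics.capture(n);np.save(f"{n}8.npy",c,allow_pickle=True)
    im.append(cv2.resize(c["img"][y:y+h,x:x+w],None,fx=k,fy=k,interpolation=cv2.INTER_CUBIC))
H=max(i.shape[0] for i in im)
cv2.imwrite("pics/c8.png",np.hstack([cv2.copyMakeBorder(i,0,H-i.shape[0],0,0,0) for i in im]))
E
```

```text
(no output)
```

View pics/c8.png

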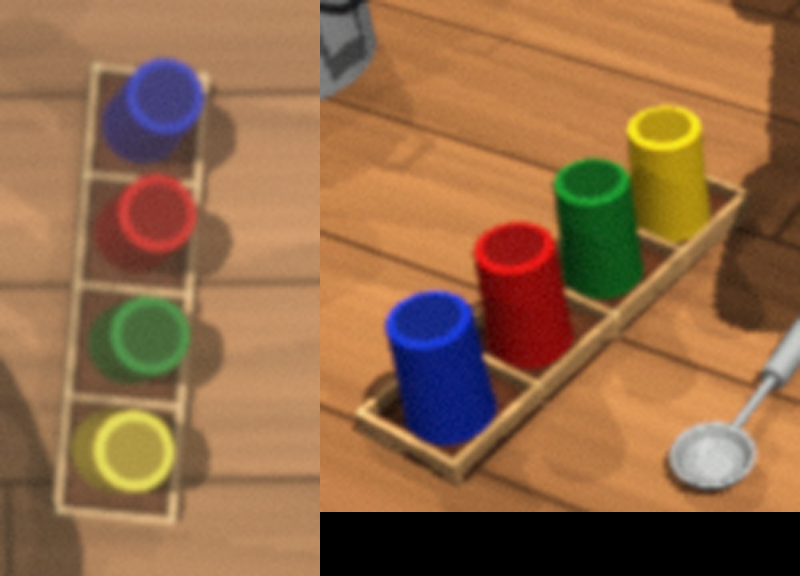

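```bash
python3 - <<'E'
from h import *
np.set_printoptions(precision=1,suppress=True)
def rk(c,f,pts,cups,z):
    P=plane(c,f(pts),20)[:,:2];C=P.mean(0);e=(P[2]+P[3]-P[0]-P[1]);e/=np.linalg.norm(e)
    for q in plane(c,f(cups),z)[:,:2]:
        d=q-C;print("in rack",d@e,d@[-e[1],e[0]])
T=np.load("top8.npy",allow_pickle=True).item();S=np.load("scene8.npy",allow_pickle=True).item()
rk(T,lambda a:np.array(a)/3.2+[300,100],[(57,514),(172,521),(208,75),(95,65)],[(164,97),(157,214),(150,336),(134,451)],90)
rk(S,lambda a:(np.array(a)-[320,0])/3.2+[110,90],[(744,191),(648,157),(357,413),(457,481)],[(432,318),(516,247),(593,183),(665,128)],90)
E
```

```text
in rack 115.18595741316993 2.973895072322173
in rack 39.85591627959104 1.5648281403233362
in rack -37.03273702962959 -0.21066736783298223
in rack -108.77746465650434 3.7584675494564794
in rack 111.50671775106001 -0.5072515824653626
in rack 37.2701147585469 0.912919047104572
in rack -37.56568794691318 3.0494076266742973
in rack -110.53478298927672 8.431868871716574
```

```bash
python3 - <<'E'
from h import *
np.set_printoptions(precision=1,suppress=True)
T=np.load("top8.npy",allow_pickle=True).item();S=np.load("scene8.npy",allow_pickle=True).item()
z=tri(T,np.array([(164,97),(157,214),(150,336),(134,451)])/3.2+[300,100],S,(np.array([(432,318),(516,247),(593,183),(665,128)])-[320,0])/3.2+[110,90])
print(z)
if np.ptp(z[:,2])<7:
    from rig import ctrl; print(ctrl.finish_job())
E
```

```text
[[ 649.3 -172.    85.6    5.3]
 [ 574.1 -164.9   84.8    5.3]
 [ 497.2 -158.    83.     5.7]
 [ 425.8 -145.4   84.5    6. ]]
the job is handed in; nothing more can be done
None
```

All four cups are in the rack in reverse order, and I handed the job in at about 24 s with no verdict reported. From nearest pocket to farthest they stand yellow, green, red, blue, reversing the tray order of blue, red, green, yellow.

- **Placement:** In the last pictures, blue, red and green are within about 3 mm of their pocket centres. Yellow is the weakest: about 3–5 mm off along the row and 4–8 mm off across it. That is still inside the 12 mm tolerance, so I left it.
- **Standing flat:** The four cup tops come out at equal height, 83–86 mm, so none is raised on an edge. They look upright, and the force stayed below about 3 N throughout. The gripper is clear of everything.
- **Where the checks disagreed:** The two cameras differ by about 5–10 mm. Triangulated heights read roughly 5–7 mm too low in the same way everywhere, since a cup top should be at 90 mm. I averaged the two views and checked them against the gripper position while it held a cup.

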